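# Clear the way and open the filter cabinet

### The arm

A 6-joint arm with a two-finger parallel gripper is mounted at the origin on the work surface. World frame = base frame: x ahead of the robot, y to its left, z up, the work surface at z = 0. Lengths are in m, angles in rad, forces in N, time in s.
With the tool pointing down it reaches from about 0.375 to 0.9 m from the base axis. Payload 3.1 kg.
Tool frame: the origin (TCP) lies between the finger pads; the fingertips stand 19 mm ahead of it and the grasp point (between the pads) is the TCP; z points along the fingers, y is the direction in which the jaws open and shut (so a half turn about z gives the same grasp; the last joint's range is limited). The gripper opens to 87 mm and grips with 3 to 60 N. Pads are 19 mm wide; open, the fingers measure 117 mm over their backs; the gripper's body (75 mm by 190 mm) begins 51 mm behind the grasp point.
Start: joints at [-1.454, 0.527, 1.433, -0, 1.181, -0.178], TCP at [0.182, -0.598, 0.242] pointing down, gripper open.
Joint ranges: [-3.08, 3.08], [-0.75, 2.2], [0.22, 2.44], [-1.43, 4.57], [0, 2.65], [-2.85, 2.85]. Speed limits (rad/s): [2.79, 2.79, 3.14, 3.14, 3.14, 3.14].

### API

Orientations are given as a unit quaternion [x, y, z, w].
In Python, from rig import robot gives the robot as it stands.
- The arm moves only by the tool apply_moves, never from a script. Its argument "series" is a list of rows, each a list of 7 numbers: the shift along the tool's x, y, z in cm, then the turn, a rotation vector about the tool's x, y, z in degrees, then the opening, from 0 (shut) to 1 (fully open). In form: [[dx, dy, dz, rx, ry, rz, grip], ...]. A call has 1 to 5 rows; each row is the pose to reach, as a shift and turn from the pose commanded when the call began, along the tool's axes at that moment; what a row does not reach only later rows make up. A row lasts 1/12 s, in which the tool goes at most 41.7 mm and 7.16 degrees, less where a joint would pass 70% of its speed; a pose out of reach is approached as far as the arm can. A call with a gripper value outside its range is refused whole. The fingers move at their own pace and stop on an object; "newtons" is the grip in N (left out, the last holds). Time passes only in rows, so rows that repeat a pose let the fingers close. It gives the time, the measured TCP pose, the force and the opening at its end, in the units of the state.
- robot.get_obs(): the state, without advancing time (a new reading comes with each control period).
- robot.camera(name): name is "scene" or "top" or "wrist"; returns the picture (400x640x3 uint8, red, green, blue); there is no depth.
- robot.camera_params(name): a dict with "mtx" (3x3 intrinsics, pixels), "D" ([k1, k2, p1, p2, k3] as OpenCV has them; the pictures are not rectified), "origin" and "rotation" of the camera in the world. Camera axes: x right, y down, z forward; pixel columns grow to the right and rows downward; lengths in m; the calibration is good to about 2 mm. A picture is of the moment at which its call begins: read the wrist's pose just before it. camera_params takes no time and is no camera call; for the wrist camera it gives the pose at the moment of the call.
- robot.hand_in(): hands the job in, once; it reports no verdict.
The state is a dict: "time": time; "q": joint angles; "joint_velocities": joint speeds; "joint_torque": joint torques, N m; "position": TCP position; "tool_rot": TCP orientation; "ft_force": force on the tool from outside, world axes, zero at the start; "moment": the same for the moment, N m; "grip_width": finger opening in m.
Only numpy, scipy, OpenCV 4.12 (cv2) and the standard library are available. Lean on these libraries where they do the work, as an engineer would, in place of code of your own. Each camera call takes 0.05 s, during which the arm holds its last target. There are 200 camera calls.

### The job

The sample bottle with the white cap is standing in the way of the blue cabinet door: first pick it up and set it down upright in the yellow spill tray. Then take the door by its handle, reaching in at a slant under the pipe, and swing it open until it stands about square to the cabinet. Don't tip or drop the bottle, don't fling the door, and leave the tube rack, filter housing, jar and big bottle where they are.

Things in the scene. Friction and masses are not known exactly. Their poses are not given: they have to be found in the camera images.
- handle_grip (a point): Grip point on the door's steel handle, an upright round bar 12 mm thick: on its centre line, 196 mm above the table, 50 mm out from the blue door's outer face. The bar runs 24 mm up, to its free top end, and 91 mm down; two thin stays join it to the door 45 and 80 mm below here. Moves with the door. Axes: z up, -x straight out of the door's outer face, +y along the door to the hinge.
- pipe_mid (a point): Middle of the centre line of the dark grey pipe (50 mm thick, 360 mm long, along the cabinet's y), fixed over the cabinet front. Its underside is 54 mm above the grip point; with the door closed its near edge is 8 mm behind the bar's centre line. So come to the bar from the front with the tool slanted about 40 degrees from vertical, a finger either side; in front of the bar all is free.
- hinge (a point): Point on the door's vertical hinge line, as high as the handle's grip point. In its axes (those of the door, as for handle_grip) the grip point is at x -65 mm, y -235 mm. The door is 15 mm thick (x -15 to 0), 270 mm wide (y -270 to 0), from 21 to 214 mm above the table; seen from the robot it is hinged on the left.
- door (a joint): Door angle in rad: 0 closed, growing as it opens (clockwise from above: the handle edge comes towards the robot, then goes left), 1.57 square to the cabinet, stop at 1.9. It may start a little ajar. It turns easily (about 0.1 N m), has no latch or spring, stays where it is left, and the handle bar may turn between the fingers.
- cabinet: White filter cabinet, fixed, 290 wide (y), 170 deep (x 0 to 170), 225 mm high, the blue door over its front; the pipe with its valves is part of it, up to 350 mm above the table. Origin on the table under the middle of the front opening, in the plane of the hinge; +x points into the cabinet, z up.
- bottle_centre (a point): Centre, 75 mm above its foot, of the loose pale grey square sample bottle with white cap: body 62 x 62 x 102 mm, tapering shoulders, 150 mm high in all, 0.17 to 0.35 kg. The round cap, 40 mm across, takes the top 30 mm (45 to 75 mm above this point): grip it from above. z is the bottle's upright axis. It starts standing in the door's swing.
- bottle: The same sample bottle; origin at the centre of its foot.
- tray: Yellow spill tray, fixed, 190 x 190 mm outside, rim 16 mm high, walls 4 mm, floor 4 mm thick, empty. Origin on the table under its centre, z up.
- tube_rack: White tube rack, 100 x 210 x 45 mm, loose; leave alone. Origin under its centre.
- filter_housing: Dark grey round filter housing with a white tap, 72 mm across, 177 mm high, loose; leave alone. Origin under its centre.
- big_bottle: Larger square bottle with a black cap, 90 x 90 x 200 mm, loose; leave alone. Origin under its centre.
- jar: Amber jar, 70 mm across, 90 mm high, loose; leave alone. Origin under its centre.
There are look-alikes about, which are no part of the job. What is shaped like the bottle but green or red is not meant.

How it is judged:
By the outcome, as a careful person would: the job done as asked, in the order asked, and still so for the second after the job is handed in, with the robot touching nothing.
It also fails if it takes over 61 s, if anything falls off the work surface, if the arm or the gripper's body presses on something with over 40 N, if the wrist force passes 120 N, or if a joint passes its speed limit or range.

## Working session

There is one attempt and no reset: what is moved stays moved. The work goes in short steps, Python scripts to look and compute and a tool call to move; the robot and the scene stay as the last step left them, time stands still between calls to the robot, and variables do not carry over. Pictures are saved under pics/ and viewed, about 8 in all and at most 12, crops included, and the job is handed in when it is done.

Besides the shell and the picture viewer there is one more tool, called after ">>>" by a JSON object that holds its "op" and its "data", one argument or row to a line. apply_moves: Moves the arm, as the interface text tells. Its arguments: {"type":"object","properties":{"series":{"type":"array"},"newtons":{"type":"number"}},"required":["series"]}

```bash
ls; mkdir -p pics; python3 - <<'E'
from rig import robot
import cv2,numpy as np
for n in ("scene","top"):
    im=robot.camera(n); cv2.imwrite(f"pics/{n}0.png",im[:,:,::-1]); p=robot.camera_params(n)
    print(n,{k:np.round(v,4).tolist() for k,v in p.items()})
print(robot.get_obs())
E
```

```text
pics
scene {'mtx': [[430.4052, 0.0, 324.683], [0.0, 430.4052, 201.0462], [0.0, 0.0, 1.0]], 'D': [-0.0955, 0.0, 0.0, 0.0, 0.0], 'origin': [0.58, -0.3948, 1.5246], 'rotation': [0.9867, 0.0454, -0.0051, -0.1563]}
top {'mtx': [[488.7341, 0.0, 327.2854], [0.0, 488.7341, 187.9854], [0.0, 0.0, 1.0]], 'D': [-0.0558, 0.0, 0.0, 0.0, 0.0], 'origin': [0.2841, 0.0331, 1.5378], 'rotation': [-0.7032, 0.7061, -0.0549, 0.0635]}
{'time': 0.1, 'q': array([-1.45347145e+00,  5.28390924e-01,  1.43377005e+00,  1.95081420e-05,
        1.18140841e+00, -1.78480682e-01]), 'joint_velocities': array([-0.00095452, -0.00249398, -0.00359164,  0.00024849, -0.00040908,
        0.0002687 ]), 'joint_torque': array([-2.71358631e-04, -4.40984130e+01, -1.77150160e+01,  6.35361951e-02,
        5.33621642e-02, -3.88700937e-05]), 'position': array([ 0.18216475, -0.59721266,  0.24065988]), 'tool_rot': array([ 9.89082372e-01,  1.47360390e-01,  3.92334440e-05, -9.87627425e-04]), 'ft_force': array([ 0.73143616, -0.1004146 , -0.10877261]), 'moment': array([ 0.01593474,  0.01425329, -0.04862173]), 'grip_width': 0.08704508383334529}
```

View pics/scene0.png

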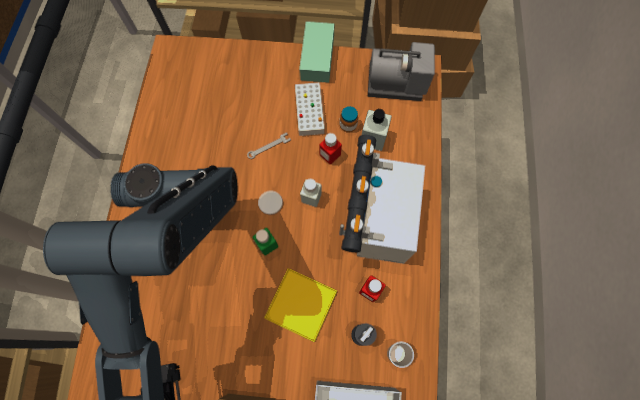

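View pics/top0.png

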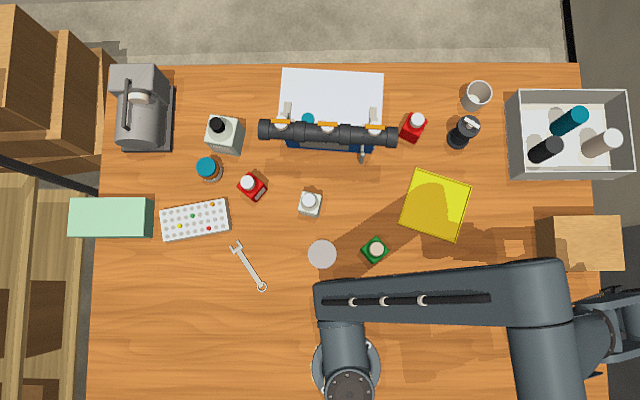

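Scene and top views: white-capped bottle at (311,186) and (309,200), tray at (301,304) and (436,204), handle near (343,230) and (362,154), cabinet top white at right and top. I'll triangulate and zoom in on the door.

```bash
cat > h.py <<'E'
from rig import robot
import cv2,numpy as np
from scipy.spatial.transform import Rotation as R
def ray(n,px,P=None):
    p=P or robot.camera_params(n)
    u=cv2.undistortPoints(np.array([[px]],float),np.array(p["mtx"]),np.array(p["D"]))[0,0]
    Q=np.array(p["rotation"]); M=R.from_quat(Q).as_matrix() if Q.size==4 else Q
    d=M@[u[0],u[1],1]; return np.array(p["origin"]),d/np.linalg.norm(d)
def plane(n,px,z,P=None):
    o,d=ray(n,px,P); return o+d*(z-o[2])/d[2]
def tri(rays):
    A=np.zeros((3,3));b=np.zeros(3)
    for o,d in rays:
        M=np.eye(3)-np.outer(d,d);A+=M;b+=M@o
    x=np.linalg.solve(A,b); return x,[np.linalg.norm(np.cross(x-o,d)) for o,d in rays]
def proj(n,X,P=None):
    p=P or robot.camera_params(n); M=R.from_quat(p["rotation"]).as_matrix()
    rv=cv2.Rodrigues(M.T)[0]; t=-M.T@np.array(p["origin"])
    return cv2.projectPoints(np.array([X],float),rv,t,np.array(p["mtx"]),np.array(p["D"]))[0][0,0]
E
python3 - <<'E'
from h import *
S=cv2.imread("pics/scene0.png");T=cv2.imread("pics/top0.png")
for n,I,w in (("top",T,(290,180,30,45)),("scene",S,(295,170,32,40))):
    hs=cv2.cvtColor(I,cv2.COLOR_BGR2HSV)
    m=cv2.inRange(hs,(24,120,80),(34,255,255))
    c=max(cv2.findContours(m,0,2)[0],key=cv2.contourArea); r=cv2.minAreaRect(c)
    print(n,"tray",[plane(n,q,.016).round(3).tolist() for q in cv2.boxPoints(r)],plane(n,r[0],.016).round(3))
a=cv2.resize(T[105:170,250:400],None,fx=5,fy=5,interpolation=2)
b=cv2.resize(S[120:270,330:440],None,fx=3.4,fy=3.4,interpolation=2)[:,:]
c=cv2.resize(T[180:225,290:330],None,fx=6,fy=6,interpolation=2)
d=cv2.resize(S[170:215,290:330],None,fx=6,fy=6,interpolation=2)
W=np.zeros((600,800,3),np.uint8); 
W[0:325,0:750]=a; cv2.imwrite("pics/c1.png",W[:325])
k=np.zeros((540,620,3),np.uint8); k[:510,:374]=b; k[:270,380:620]=c; k[270:,380:620]=d
cv2.imwrite("pics/c2.png",k)
E
```

```text
top tray [[0.429, -0.164, 0.016], [0.61, -0.229, 0.016], [0.546, -0.412, 0.016], [0.368, -0.344, 0.016]] [ 0.487 -0.287  0.016]
scene tray [[0.426, -0.362, 0.016], [0.487, -0.182, 0.016], [0.615, -0.228, 0.016], [0.551, -0.404, 0.016]] [ 0.519 -0.295  0.016]
```

View pics/c1.png

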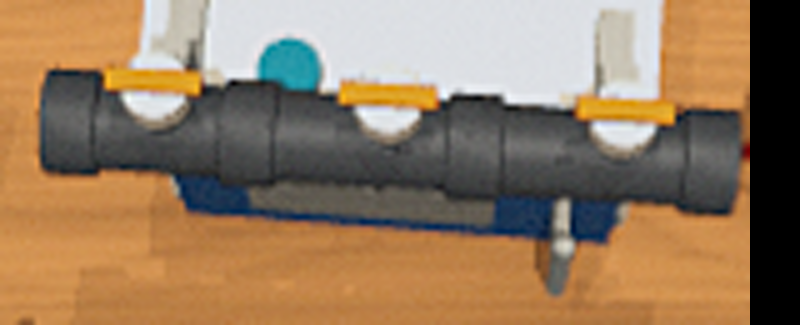

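View pics/c2.png

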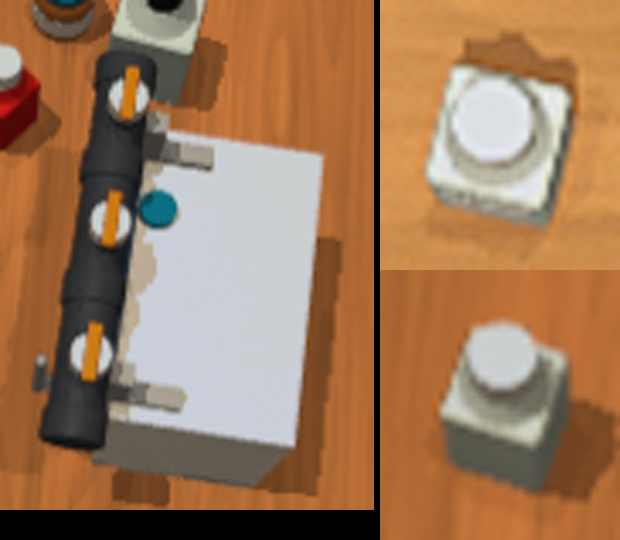

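c1 and c2: bar top at about (362,153.6) in top and (341.3,225) in scene; pipe ends at c1 (42,122) and (742,163); cabinet rear corners at c2 (323,155) and (295,446); cap centres readable.

```bash
python3 - <<'E'
from h import *
t=lambda x,y:((x+.5)/5-.5+250,(y+.5)/5-.5+105)
s=lambda x,y:((x+.5)/3.4-.5+330,(y+.5)/3.4-.5+120)
ct=((492-380+.5)/6-.5+290,(120.5)/6-.5+180); cs=((502-380+.5)/6-.5+290,(355-270+.5)/6-.5+170)
print("cap",tri([ray("top",ct),ray("scene",cs)]),plane("top",ct,.15),plane("scene",cs,.15))
bt,bs=t(563,246),s(40,358)
print("bar",tri([ray("top",bt),ray("scene",bs)]),plane("top",bt,.22),plane("scene",bs,.22))
L,Rr=plane("top",t(42,122),.275),plane("top",t(742,163),.275)
print("pipe top",L,Rr,np.linalg.norm(L-Rr),(L+Rr)/2)
L2,R2=plane("scene",s(126,57),.275),plane("scene",s(72,443),.275)
print("pipe scene",L2,R2,np.linalg.norm(L2-R2),(L2+R2)/2)
A,B=plane("scene",s(323,155),.225),plane("scene",s(295,446),.225)
print("rear",A,B,np.linalg.norm(A-B))
for a,b in((L,Rr),(L2,R2),(A,B)): print("yaw of +y",np.degrees(np.arctan2(*(a-b)[[1,0]]))-90)
# bottle top-face corners in c (shoulder z~.102): yaw
q=[((x-380+.5)/6-.5+290,(y+.5)/6-.5+180) for x,y in((455,66),(572,92),(550,222),(430,182))]
P=[plane("top",a,.102) for a in q[:2]];d=P[1]-P[0];print("bottle edge yaw",np.degrees(np.arctan2(d[1],d[0])),np.linalg.norm(d))
o=robot.get_obs();print(R.from_quat(o["tool_rot"]).as_matrix().round(3))
E
```

```text
cap (array([0.4873869 , 0.10572471, 0.1499935 ]), [np.float64(0.002251422965827125), np.float64(0.002251422965827244)]) [0.48549043 0.10446393 0.15      ] [0.48921275 0.10708694 0.15      ]
bar (array([ 0.604434  , -0.04700868,  0.21916706]), [np.float64(0.0019602590758386156), np.float64(0.0019602590758384733)]) [ 0.60255163 -0.04801855  0.22      ] [ 0.60602731 -0.04606469  0.22      ]
pipe top [0.65944403 0.23381821 0.275     ] [ 0.63423994 -0.14084493  0.275     ] 0.3755099378833261 [0.64684199 0.04648664 0.275     ]
pipe scene [0.66289383 0.24014507 0.275     ] [ 0.63867007 -0.13420081  0.275     ] 0.37512880977836177 [0.65078195 0.05297213 0.275     ]
rear [0.86261245 0.17943887 0.225     ] [ 0.8427648  -0.10852392  0.225     ] 0.2886459795103543
yaw of +y -3.8485638727459417
yaw of +y -3.702422419007135
yaw of +y -3.9428378423157113
bottle edge yaw -102.94040412334793 0.05961515022280476
[[ 0.957  0.292 -0.   ]
 [ 0.292 -0.957  0.002]
 [ 0.    -0.002 -1.   ]]
```

>>> {"op": "apply_moves", "data": {
  "series": [
    [12.4,-14.6,0,0,0,0,1],
    [12.4,-14.6,0,0,0,0,1],
    [12.4,-14.6,0,0,0,0,1],
    [12.4,-14.6,0,0,0,0,1],
    [12.4,-14.6,0,0,0,0,1]
  ]
}}

```text
time: 0.52
position: [0.2587, -0.4169, 0.2408]
tool_rot: [0.989, 0.148, -0.0, -0.003]
ft_force: [-0.2, 0.5, 0.3]
grip_width: 0.087
```

>>> {"op": "apply_moves", "data": {
  "series": [
    [12.4,-14.6,0,0,0,0,1],
    [12.4,-14.6,0,0,0,0,1],
    [12.4,-14.6,0,0,0,0,1],
    [12.4,-14.6,0,0,0,0,1],
    [12.4,-14.6,0,0,0,0,1]
  ]
}}

```text
time: 0.93
position: [0.3341, -0.2419, 0.2412]
tool_rot: [0.989, 0.148, -0.0, -0.002]
ft_force: [0.8, 0.3, -0.2]
grip_width: 0.0867
```

>>> {"op": "apply_moves", "data": {
  "series": [
    [12.4,-14.6,0,0,0,0,1],
    [12.4,-14.6,0,0,0,0,1],
    [12.4,-14.6,0,0,0,0,1],
    [12.4,-14.6,0,0,0,0,1],
    [12.4,-14.6,0,0,0,0,1]
  ]
}}

```text
time: 1.35
position: [0.4106, -0.067, 0.2415]
tool_rot: [0.989, 0.148, -0.0, -0.001]
ft_force: [0.1, -0.4, 0.2]
grip_width: 0.0866
```

>>> {"op": "apply_moves", "data": {
  "series": [
    [12.4,-14.3,0,0,0,0,1],
    [12.4,-14.3,0,0,0,0,1],
    [12.4,-14.3,0,0,0,0,1],
    [12.4,-14.3,0,0,0,0,1],
    [12.4,-14.3,0,0,0,0,1]
  ]
}}

```text
time: 1.77
position: [0.4885, 0.1063, 0.2415]
tool_rot: [0.989, 0.149, 0.001, -0.001]
ft_force: [0.1, 0.8, 0.4]
grip_width: 0.0869
```

>>> {"op": "apply_moves", "data": {
  "series": [
    [0,0,0,0,0,0,1],
    [0,0,0,0,0,0,1],
    [0,0,0,0,0,0,1]
  ]
}}

```text
time: 2.02
position: [0.4864, 0.1021, 0.2411]
tool_rot: [0.989, 0.148, -0.001, 0.0]
ft_force: [-0.3, -0.4, 0.9]
grip_width: 0.0873
```

```bash
cat > look.py <<'E'
from h import *
import sys,pickle
P=robot.camera_params("wrist"); im=robot.camera("wrist"); cv2.imwrite(f"pics/{sys.argv[1]}.png",im[:,:,::-1])
pickle.dump(P,open(f"pics/{sys.argv[1]}.pkl","wb"))
o=robot.get_obs(); print(o["time"],o["position"].round(4),o["q"].round(3),P["origin"])
E
python3 look.py w1
```

```text
2.0667 [0.4864 0.1016 0.2412] [-1.900e-02  3.570e-01  1.747e+00 -1.000e-03  1.039e+00  1.257e+00] [0.55271277 0.12115957 0.38309265]
```

View pics/w1.png

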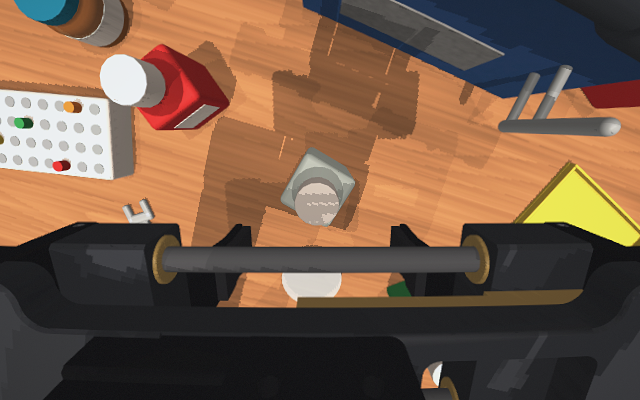

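Wrist view: cap top at about (317,204), bar's top end at about (609,127), red look-alike cap at (124,80).

```bash
cat > go.py <<'E'
from h import *
def go(X,yaw=None):
    o=robot.get_obs(); M=R.from_quat(o["tool_rot"]).as_matrix()
    return (M.T@(np.array(X)-o["position"])*100).round(2)
E
python3 - <<'E'
from h import *; from go import go
import pickle
P=pickle.load(open("pics/w1.pkl","rb"))
c=plane("wrist",(317,204),.15,P);print("cap",c,"bar",plane("wrist",(610,127),.22,P),"red",plane("wrist",(124,80),.15,P),"redbase",plane("wrist",(205,128),.0,P),plane("wrist",(228,102),.1,P))
print("fingers mid vs TCP", proj("wrist",robot.get_obs()["position"],P))
for X in ([.487,.1055,.137],c*[1,1,0]+[0,0,.137]): print(go(X))
E
```

```text
cap [0.48969364 0.1050986  0.15      ] bar [ 0.60476437 -0.04345408  0.22      ] red [0.54334681 0.28233648 0.15      ] redbase [0.50704825 0.26962013 0.        ] [0.5496226  0.21406533 0.1       ]
fingers mid vs TCP [319.35633616 255.06906928]
[ 0.19 -0.35 10.42]
[ 0.43 -0.24 10.42]
```

>>> {"op": "apply_moves", "data": {
  "series": [
    [0.3,-0.3,3,0,0,0,1],
    [0.3,-0.3,6,0,0,0,1],
    [0.3,-0.3,8.5,0,0,0,1],
    [0.3,-0.3,10.4,0,0,0,1],
    [0.3,-0.3,10.4,0,0,0,1]
  ]
}}

```text
time: 2.48
position: [0.4862, 0.1046, 0.1345]
tool_rot: [0.989, 0.146, -0.004, -0.001]
ft_force: [-1.1, -0.4, 0.3]
grip_width: 0.0867
```

>>> {"op": "apply_moves", "data": {
  "newtons": 40,
  "series": [
    [0,0,0,0,0,0,0.3],
    [0,0,0,0,0,0,0.3],
    [0,0,0,0,0,0,0.3],
    [0,0,0,0,0,0,0.3],
    [0,0,0,0,0,0,0.3]
  ]
}}

```text
time: 2.9
position: [0.49, 0.1062, 0.1387]
tool_rot: [0.989, 0.147, 0.001, 0.0]
ft_force: [-0.3, -0.5, -0.6]
grip_width: 0.0615
```

>>> {"op": "apply_moves", "data": {
  "series": [
    [0,0,0,0,0,0,0.3],
    [0,0,0,0,0,0,0.3],
    [0,0,0,0,0,0,0.3],
    [0,0,0,0,0,0,0.3],
    [0,0,0,0,0,0,0.3]
  ]
}}

```text
time: 3.32
position: [0.4894, 0.1065, 0.1377]
tool_rot: [0.989, 0.147, 0.0, -0.0]
ft_force: [-0.1, 0.9, 1.8]
grip_width: 0.0386
```

>>> {"op": "apply_moves", "data": {
  "series": [
    [0,0,0,0,0,0,0.3],
    [0,0,0,0,0,0,0.3],
    [0,0,-0.5,0,0,0,0.3],
    [0,0,-1.5,0,0,0,0.3],
    [0,0,-3,0,0,0,0.3]
  ]
}}

```text
time: 3.73
position: [0.4878, 0.1061, 0.1665]
tool_rot: [0.989, 0.147, -0.002, -0.0]
ft_force: [-0.1, 0.2, -2.1]
grip_width: 0.0388
```

```bash
python3 look.py w2
```

```text
3.7833 [0.4899 0.1062 0.1696] [-0.01   0.47   1.813 -0.     0.857  1.265] [0.55447759 0.12509506 0.30829359]
```

View pics/w2.png

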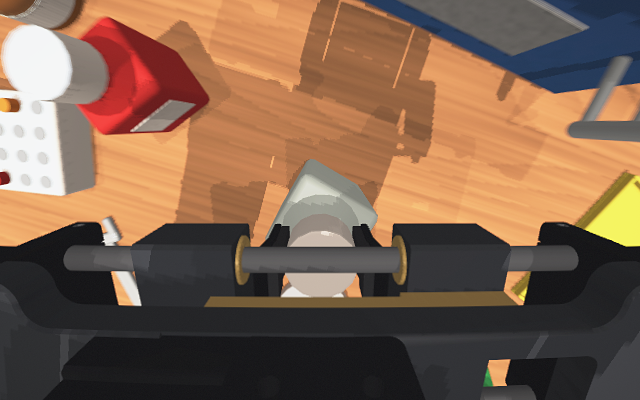

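Bottle is held (force -2.1 N, width 38.8 mm), upright in the jaws. Lifting and carrying to the tray.

>>> {"op": "apply_moves", "data": {
  "series": [
    [0,0,-1.5,0,0,0,0.3],
    [0,0,-3,0,0,0,0.3],
    [0,0,-4.5,0,0,0,0.3],
    [-0.2,0.6,-6,0,0,0,0.3],
    [-0.6,2,-7,0,0,0,0.3]
  ]
}}

```text
time: 4.2
position: [0.4893, 0.0862, 0.2382]
tool_rot: [0.989, 0.148, 0.0, -0.0]
ft_force: [0.5, -0.3, -2.2]
grip_width: 0.039
```

>>> {"op": "apply_moves", "data": {
  "series": [
    [-0.7,2.3,0,0,0,0,0.3],
    [-1.4,4.6,0,0,0,0,0.3],
    [-2.2,7.1,0,0,0,0,0.3],
    [-3,9.6,0,0,0,0,0.3],
    [-3.7,12.1,0,0,0,0,0.3]
  ]
}}

```text
time: 4.62
position: [0.4884, -0.0422, 0.2369]
tool_rot: [0.989, 0.148, -0.001, -0.0]
ft_force: [0.6, -0.0, -2.3]
grip_width: 0.039
```

>>> {"op": "apply_moves", "data": {
  "series": [
    [-0.8,2.5,0,0,0,0,0.3],
    [-1.5,5,0,0,0,0,0.3],
    [-2.3,7.5,0,0,0,0,0.3],
    [-3,10,0,0,0,0,0.3],
    [-3.8,12.5,0,0,0,0,0.3]
  ]
}}

```text
time: 5.03
position: [0.4888, -0.173, 0.2368]
tool_rot: [0.989, 0.147, -0.001, -0.0]
ft_force: [0.7, -0.0, -2.7]
grip_width: 0.039
```

>>> {"op": "apply_moves", "data": {
  "series": [
    [-0.8,2.5,0,0,0,0,0.3],
    [-1.5,5,0,0,0,0,0.3],
    [-2.3,7.5,0,0,0,0,0.3],
    [-2.9,9.5,0,0,0,0,0.3],
    [-3.4,11,0,0,0,0,0.3]
  ]
}}

```text
time: 5.45
position: [0.4884, -0.289, 0.2367]
tool_rot: [0.989, 0.147, -0.0, 0.0]
ft_force: [-0.1, -0.3, -2.9]
grip_width: 0.0386
```

```bash
python3 - <<'E'
from h import *; from go import go
o=robot.get_obs();print(o["position"],o["ft_force"],o["grip_width"])
T=robot.camera("top");cv2.imwrite("pics/top1.png",T[:,:,::-1])
P=robot.camera_params("wrist");W=robot.camera("wrist");cv2.imwrite("pics/w3.png",W[:,:,::-1])
W=W[:,:,::-1];T=T[:,:,::-1]
k=np.vstack([cv2.resize(W,(480,300)),cv2.resize(T[140:290,350:510],(480,300) if 0 else (480,300))]);cv2.imwrite("pics/k3.png",k)
E
```

```text
[ 0.48844964 -0.28903013  0.23673401] [-0.14399946 -0.28087968 -2.9054591 ] 0.03856778364027271
```

View pics/k3.png

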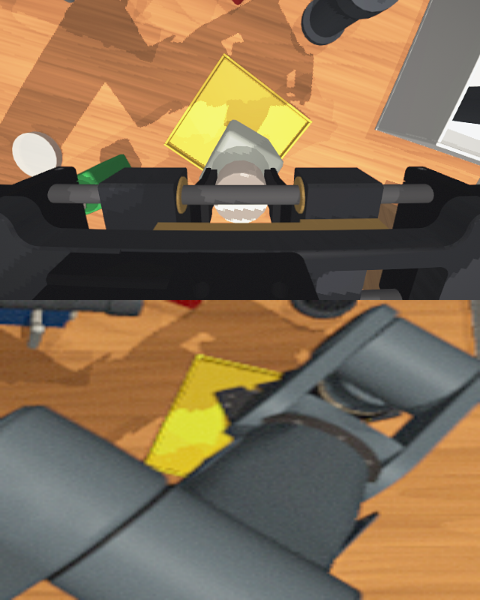

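```bash
python3 - <<'E'
from h import *
p=[plane("wrist",q,.016)for q in((303,75),(220,193),(415,165))]
print(p,(p[1]+p[2])/2, robot.get_obs()["position"])
E
```

```text
[array([ 0.60870459, -0.23287935,  0.016     ]), array([ 0.43462741, -0.16597854,  0.016     ]), array([ 0.54533424, -0.40383163,  0.016     ])] [ 0.48998083 -0.28490508  0.016     ] [ 0.48880471 -0.28960108  0.23694027]
```

>>> {"op": "apply_moves", "data": {
  "series": [
    [0,0,2,0,0,0,0.3],
    [0,0,4,0,0,0,0.3],
    [0,0,5.5,0,0,0,0.3],
    [0,0,6.5,0,0,0,0.3],
    [0,0,7,0,0,0,0.3]
  ]
}}

```text
time: 5.97
position: [0.488, -0.2851, 0.1658]
tool_rot: [0.989, 0.148, -0.001, -0.002]
ft_force: [0.5, 1.1, -3.3]
grip_width: 0.0388
```

Centred. Lowering the last 2.4 cm slowly.

>>> {"op": "apply_moves", "data": {
  "series": [
    [0,0,0.7,0,0,0,0.3],
    [0,0,1.3,0,0,0,0.3],
    [0,0,1.8,0,0,0,0.3],
    [0,0,2.1,0,0,0,0.3],
    [0,0,2.3,0,0,0,0.3]
  ]
}}

```text
time: 6.38
position: [0.489, -0.2869, 0.1444]
tool_rot: [0.989, 0.147, 0.0, 0.0]
ft_force: [0.4, 0.3, -2.9]
grip_width: 0.0388
```

>>> {"op": "apply_moves", "data": {
  "series": [
    [0,0,0.0,0,0,0,0.3],
    [0,0,0.0,0,0,0,0.3]
  ]
}}

```text
time: 6.55
position: [0.489, -0.2871, 0.1447]
tool_rot: [0.989, 0.147, 0.0, 0.0]
ft_force: [0.2, 0.2, -2.8]
grip_width: 0.0389
```

>>> {"op": "apply_moves", "data": {
  "series": [
    [0,0,0.1,0,0,0,0.3],
    [0,0,0.2,0,0,0,0.3],
    [0,0,0.3,0,0,0,0.3],
    [0,0,0.3,0,0,0,0.3],
    [0,0,0.3,0,0,0,0.3]
  ]
}}

```text
time: 6.97
position: [0.489, -0.287, 0.1418]
tool_rot: [0.989, 0.147, 0.0, 0.0]
ft_force: [-0.0, 0.8, -1.4]
grip_width: 0.0388
```

>>> {"op": "apply_moves", "data": {
  "series": [
    [0,0,0.05,0,0,0,0.3],
    [0,0,0.05,0,0,0,0.55],
    [0,0,0.05,0,0,0,1],
    [0,0,0.05,0,0,0,1],
    [0,0,0.05,0,0,0,1]
  ]
}}

```text
time: 7.38
position: [0.489, -0.2871, 0.141]
tool_rot: [0.989, 0.147, 0.0, 0.0]
ft_force: [-0.3, -0.6, 0.1]
grip_width: 0.0579
```

>>> {"op": "apply_moves", "data": {
  "series": [
    [0,0,0,0,0,0,1],
    [0,0,0,0,0,0,1],
    [0,0,-1,0,0,0,1],
    [0,0,-3,0,0,0,1],
    [0,0,-6,0,0,0,1]
  ]
}}

```text
time: 7.8
position: [0.4875, -0.2858, 0.1999]
tool_rot: [0.989, 0.147, -0.002, -0.002]
ft_force: [-0.4, -0.4, -0.2]
grip_width: 0.0851
```

>>> {"op": "apply_moves", "data": {
  "series": [
    [0,0,-3,0,0,0,1],
    [0,0,-6,0,0,0,1],
    [0,0,-9,0,0,0,1],
    [0,0,-12,0,0,0,1],
    [0,0,-12,0,0,0,1]
  ]
}}

```text
time: 8.22
position: [0.4916, -0.2891, 0.3287]
tool_rot: [0.989, 0.147, 0.005, 0.006]
ft_force: [0.7, -0.1, 0.8]
grip_width: 0.0869
```

```bash
python3 look.py w4
```

```text
8.2667 [ 0.4905 -0.2882  0.3258] [-0.728  0.36   1.475  0.     1.297  0.547] [ 0.55606049 -0.26872685  0.47134189]
```

View pics/w4.png

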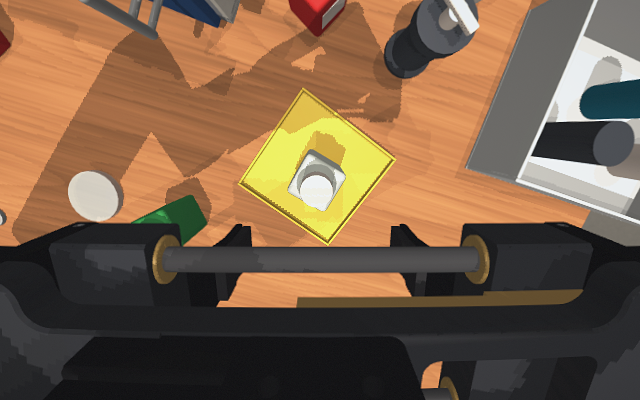

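Bottle stands upright, centred in the tray (cap at 317,190; tray round it). Now on to a slanted pre-grasp in front of the handle.

>>> {"op": "apply_moves", "data": {
  "series": [
    [0.7,-2.4,0.3,0,0,4.2,1],
    [1.4,-4.8,0.6,0,0,8.4,1],
    [2.2,-7.1,1,0,0,12.6,1],
    [2.9,-9.5,1.3,0,0,16.8,1],
    [3.6,-11.8,1.6,0,0,21,1]
  ]
}}

```text
time: 8.68
position: [0.4879, -0.1619, 0.304]
tool_rot: [0.999, -0.037, -0.001, -0.001]
ft_force: [0.7, 0.8, -1.1]
grip_width: 0.0871
```

>>> {"op": "apply_moves", "data": {
  "series": [
    [0.6,-2.5,0.4,0,7,0,1],
    [1.2,-5,0.8,0,14,0,1],
    [1.7,-7.6,1.2,0,21,0,1],
    [2.3,-10.2,1.7,0,28,0,1],
    [2.8,-12.7,2.2,0,35,0,1]
  ]
}}

```text
time: 9.1
position: [0.5241, -0.0399, 0.2835]
tool_rot: [0.955, -0.033, 0.294, 0.009]
ft_force: [1.2, 3.0, -0.4]
grip_width: 0.0871
```

>>> {"op": "apply_moves", "data": {
  "series": [
    [0,0,0,0,5,0,1],
    [0,0,0,0,5,0,1],
    [0,0,0,0,5,0,1]
  ]
}}

```text
time: 9.35
position: [0.523, -0.0398, 0.2815]
tool_rot: [0.943, -0.033, 0.332, 0.009]
ft_force: [-0.5, -0.0, -0.4]
grip_width: 0.0871
```

```bash
python3 look.py w5; python3 -c "
from h import *
print(R.from_quat(robot.get_obs()['tool_rot']).as_matrix().round(3), [proj('wrist',[.6045,-.0455,z]) for z in (.22,.196)])"
```

```text
9.4 [ 0.5242 -0.0405  0.2824] [-0.412  0.191  2.108  0.849  0.291  0.474] [ 0.48723519 -0.03922731  0.43500992]
[[ 0.777 -0.068  0.626]
 [-0.056 -0.998 -0.038]
 [ 0.627 -0.005 -0.779]] [array([318.9501768 , 179.94698929]), array([319.19877456, 191.84670381])]
```

View pics/w5.png

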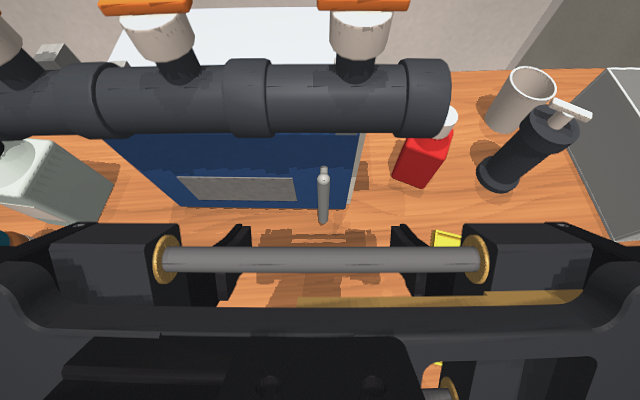

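Bar's top end is at (323,174), between the fingers; predicted (319,180), so a few mm of correction.

```bash
python3 - <<'E'
from h import *; from go import go
g=plane("wrist",(323,175),.22);print(g)
for X in ([.6055,-.0470,.196],): print(go(X))
E
```

```text
[ 0.60920664 -0.04941687  0.22      ]
[ 0.94  0.14 11.84]
```

>>> {"op": "apply_moves", "data": {
  "series": [
    [0.3,0.1,2,0,0,0,0.8],
    [0.5,0.1,4,0,0,0,0.8],
    [0.7,0.2,6,0,0,0,0.8],
    [0.9,0.2,7.5,0,0,0,0.8],
    [0.9,0.2,8.5,0,0,0,0.8]
  ]
}}

```text
time: 9.82
position: [0.5882, -0.0479, 0.2228]
tool_rot: [0.942, -0.032, 0.334, 0.01]
ft_force: [-0.9, -0.5, 0.7]
grip_width: 0.0706
```

>>> {"op": "apply_moves", "data": {
  "series": [
    [0,0,1,0,0,0,0.8],
    [0,0,2,0,0,0,0.8],
    [0,0,2.7,0,0,0,0.8],
    [0,0,3.3,0,0,0,0.8],
    [0,0,3.3,0,0,0,0.8]
  ]
}}

```text
time: 10.23
position: [0.6083, -0.049, 0.1972]
tool_rot: [0.942, -0.032, 0.334, 0.009]
ft_force: [0.3, -0.8, 0.3]
grip_width: 0.0695
```

```bash
python3 look.py w6; python3 -c "
from go import *
print(go([.606,-.0475,.196]))"
```

```text
10.2833 [ 0.6078 -0.0489  0.1975] [-0.349  0.467  2.014  1.575  0.179 -0.223] [ 0.57184765 -0.04810897  0.35048113]
[-0.25 -0.12 -0.  ]
```

View pics/w6.png

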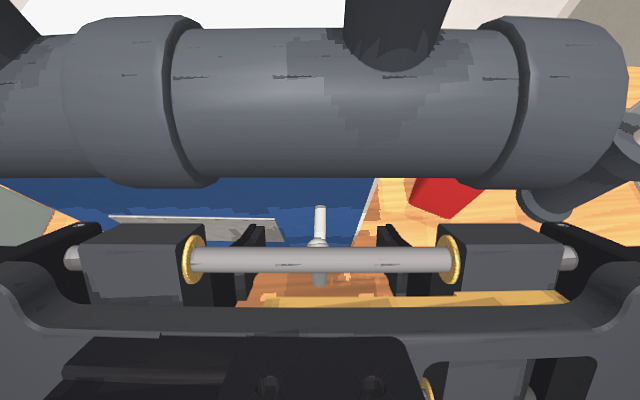

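Bar (top end about (318,243), stay behind it at (319,207–240)) sits midway between the fingers. Closing gently.

>>> {"op": "apply_moves", "data": {
  "newtons": 15,
  "series": [
    [-0.3,0,-0.1,0,0,0,0],
    [-0.3,0,-0.1,0,0,0,0],
    [-0.3,0,-0.1,0,0,0,0],
    [-0.3,0,-0.1,0,0,0,0],
    [-0.3,0,-0.1,0,0,0,0]
  ]
}}

```text
time: 10.7
position: [0.6041, -0.0485, 0.1971]
tool_rot: [0.942, -0.032, 0.334, 0.01]
ft_force: [0.1, -1.2, 0.0]
grip_width: 0.0442
```

>>> {"op": "apply_moves", "data": {
  "series": [
    [0,0,0,0,0,0,0],
    [0,0,0,0,0,0,0],
    [0,0,0,0,0,0,0],
    [0,0,0,0,0,0,0],
    [0,0,0,0,0,0,0]
  ]
}}

```text
time: 11.12
position: [0.6041, -0.0473, 0.1967]
tool_rot: [0.942, -0.031, 0.334, 0.008]
ft_force: [-1.5, 0.1, 0.3]
grip_width: 0.0114
```

>>> {"op": "apply_moves", "data": {
  "series": [
    [0,0,0,0,0,0,0],
    [0,0,0,0,0,0,0],
    [0,0,0,0,0,0,0],
    [0,0,0,0,0,0,0],
    [0,0,0,0,0,0,0]
  ]
}}

```text
time: 11.53
position: [0.604, -0.0473, 0.1967]
tool_rot: [0.942, -0.031, 0.334, 0.009]
ft_force: [2.1, 4.8, -0.5]
grip_width: 0.0116
```

```bash
cat > arc.py <<'E'
# arc targets from the present commanded grip: print deltas in present tool axes
from h import *
import sys
H=np.array([.692,.1816]); o=robot.get_obs(); p=o["position"]; M=R.from_quat(o["tool_rot"]).as_matrix()
v=p[:2]-H; y=np.radians(-3.85)
cl=np.array([[np.cos(y),-np.sin(y)],[np.sin(y),np.cos(y)]])@[-.065,-.235]
ang=lambda a:np.arctan2(a[1],a[0])
th=(ang(cl)-ang(v)+np.pi)%(2*np.pi)-np.pi; print("t",o["time"],"pos",p.round(4),"r",np.hypot(*v),"door",th,"w",o["grip_width"],"F",o["ft_force"].round(1),"q",o["q"].round(2))
print("yaw jaw y",np.degrees(np.arctan2(M[1,1],M[0,1])),"tilt",np.degrees(np.arccos(-M[2,2])))
for d in map(float,sys.argv[1:]):
    a=ang(cl)-d; t=np.r_[H+.2438*np.array([np.cos(a),np.sin(a)]),.197]
    print(d,t.round(3),(M.T@(t-p)*100).round(2))
E
python3 arc.py .1 .2 .3 .4
```

```text
t 11.5333 pos [ 0.604  -0.0473  0.1967] r 0.24523762261627285 door 0.02978774065107359 w 0.011631087745580675 F [ 2.1  4.8 -0.5] q [-0.35  0.47  2.02  1.62  0.18 -0.27]
yaw jaw y -93.726917565876 tilt 39.065679473892594
0.1 [ 0.589 -0.039  0.197] [-1.2  -0.7  -1.01]
0.2 [ 0.567 -0.028  0.197] [-2.93 -1.7  -2.41]
0.3 [ 0.547 -0.014  0.197] [-4.58 -2.92 -3.74]
0.4 [0.528 0.001 0.197] [-6.12 -4.34 -4.98]
```

>>> {"op": "apply_moves", "data": {
  "series": [
    [-0.5,-0.3,-0.4,0,0,0,0],
    [-1,-0.6,-0.8,0,-1,0,0],
    [-1.5,-0.9,-1.3,0,-2,0,0],
    [-2,-1.2,-1.7,0,-4,0,0],
    [-2.6,-1.5,-2.1,0,-6,0,0]
  ]
}}

```text
time: 11.95
position: [0.577, -0.0349, 0.197]
tool_rot: [0.954, -0.033, 0.298, 0.009]
ft_force: [-1.1, -3.9, -1.2]
grip_width: 0.0113
```

```bash
python3 arc.py .22 .26 .3 .34 .38 .42
```

```text
t 11.95 pos [ 0.577  -0.0349  0.197 ] r 0.24517221963903238 door 0.15140481283100904 w 0.011265435825698944 F [-1.1 -3.9 -1.2] q [-0.33  0.43  2.04  1.05  0.17  0.32]
yaw jaw y -93.95021698795273 tilt 34.70221061769815
0.22 [ 0.563 -0.025  0.197] [-1.19 -0.86 -0.82]
0.26 [ 0.555 -0.02   0.197] [-1.89 -1.33 -1.31]
0.3 [ 0.547 -0.014  0.197] [-2.58 -1.84 -1.78]
0.34 [ 0.539 -0.008  0.197] [-3.24 -2.38 -2.24]
0.38 [ 0.532 -0.002  0.197] [-3.89 -2.95 -2.69]
0.42 [0.525 0.004 0.197] [-4.52 -3.56 -3.12]
```

>>> {"op": "apply_moves", "data": {
  "series": [
    [-0.7,-0.5,-0.4,0,-3,0,0],
    [-1.4,-1,-0.9,0,-6,0,0],
    [-2.1,-1.5,-1.4,0,-9,0,0],
    [-2.8,-2,-1.9,0,-12,0,0],
    [-3.4,-2.6,-2.3,0,-15,0,0]
  ]
}}

```text
time: 12.37
position: [0.5403, -0.0074, 0.1969]
tool_rot: [0.983, -0.034, 0.179, 0.001]
ft_force: [17.4, 22.2, -14.6]
grip_width: 0.0113
```

```bash
python3 arc.py .4 .44 .48 .52 .56 .6
```

```text
t 12.3667 pos [ 0.5403 -0.0074  0.1969] r 0.2423521510189648 door 0.3391592560246188 w 0.011315261931200792 F [ 17.4  22.2 -14.6] q [-0.26  0.39  1.95  0.17  0.46  1.23]
yaw jaw y -93.85424197322344 tilt 20.648327198010925
0.4 [0.528 0.001 0.197] [-1.19 -0.77 -0.45]
0.44 [0.521 0.008 0.197] [-1.9  -1.39 -0.71]
0.48 [0.514 0.015 0.197] [-2.58 -2.04 -0.96]
0.52 [0.508 0.022 0.197] [-3.24 -2.72 -1.2 ]
0.56 [0.501 0.029 0.197] [-3.87 -3.42 -1.43]
0.6 [0.496 0.037 0.197] [-4.47 -4.15 -1.65]
```

>>> {"op": "apply_moves", "data": {
  "series": [
    [0,0,0,0,0,0,0],
    [0,0,0,0,0,0,0],
    [0,0,0,0,0,0,0]
  ]
}}

```text
time: 12.62
position: [0.5398, -0.0063, 0.197]
tool_rot: [0.983, -0.03, 0.179, 0.001]
ft_force: [-9.5, -11.4, 8.2]
grip_width: 0.0113
```

```bash
python3 arc.py .4 .44 .48 .52 .56 .6; python3 look.py w7
```

```text
t 12.6167 pos [ 0.5398 -0.0063  0.197 ] r 0.24184753797923902 door 0.34373293536560245 w 0.01134823288618764 F [ -9.5 -11.4   8.2] q [-0.26  0.39  1.95  0.18  0.46  1.22]
yaw jaw y -93.39571173696224 tilt 20.674634419279933
0.4 [0.528 0.001 0.197] [-1.13 -0.67 -0.42]
0.44 [0.521 0.008 0.197] [-1.83 -1.3  -0.68]
0.48 [0.514 0.015 0.197] [-2.51 -1.95 -0.93]
0.52 [0.508 0.022 0.197] [-3.16 -2.64 -1.17]
0.56 [0.501 0.029 0.197] [-3.79 -3.35 -1.4 ]
0.6 [0.496 0.037 0.197] [-4.39 -4.09 -1.62]
12.6667 [ 0.5398 -0.0064  0.197 ] [-0.262  0.386  1.951  0.179  0.458  1.223] [ 0.55375805 -0.00945114  0.35412954]
```

View pics/w7.png

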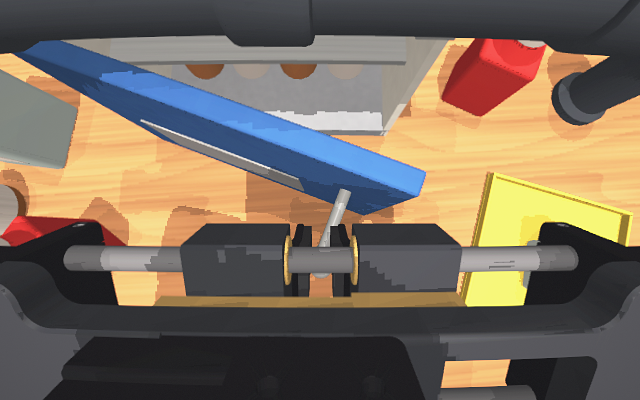

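Door about 0.34 rad open, bar well held, nothing touching. Refitting hinge slightly and continuing.

```bash
sed -i 's/H=np.array(\[.692,.1816\])/H=np.array([.696,.179])/' arc.py; python3 arc.py .38 .42 .46 .5 .54
```

```text
t 12.6667 pos [ 0.5398 -0.0064  0.197 ] r 0.24239478952104968 door 0.3630622679070341 w 0.011059360508427402 F [ -9.7 -10.2   8. ] q [-0.26  0.39  1.95  0.18  0.46  1.22]
yaw jaw y -93.41398075392362 tilt 20.682714121198092
0.38 [ 0.536 -0.005  0.197] [-0.39 -0.14 -0.14]
0.42 [0.529 0.002 0.197] [-1.1  -0.75 -0.41]
0.46 [0.522 0.009 0.197] [-1.79 -1.39 -0.66]
0.5 [0.515 0.016 0.197] [-2.45 -2.06 -0.9 ]
0.54 [0.509 0.023 0.197] [-3.09 -2.76 -1.14]
```

>>> {"op": "apply_moves", "data": {
  "series": [
    [-0.6,-0.2,-0.3,0,-2,0,0],
    [-1.2,-0.6,-0.6,0,-4,0,0],
    [-1.9,-1.2,-0.9,0,-6,0,0],
    [-2.5,-1.8,-1.1,0,-8,0,0],
    [-3.1,-2.5,-1.3,0,-10,0,0]
  ]
}}

```text
time: 13.08
position: [0.509, 0.0232, 0.1974]
tool_rot: [0.995, -0.031, 0.093, -0.004]
ft_force: [1.7, 1.2, -7.0]
grip_width: 0.0114
```

```bash
python3 arc.py .55 .6 .65 .7 .75
```

```text
t 13.0833 pos [0.509  0.0232 0.1974] r 0.24334787203230077 door 0.539116873533894 w 0.011415080944216203 F [ 1.7  1.2 -7. ] q [-0.2   0.38  1.9   0.06  0.68  1.39]
yaw jaw y -93.46433950012867 tilt 10.668381992836148
0.55 [0.507 0.025 0.197] [-0.22 -0.16  0.  ]
0.6 [0.5   0.035 0.197] [-1.01 -1.08 -0.14]
0.65 [0.493 0.045 0.197] [-1.75 -2.04 -0.26]
0.7 [0.486 0.055 0.197] [-2.45 -3.03 -0.38]
0.75 [0.48  0.066 0.197] [-3.1  -4.05 -0.49]
```

>>> {"op": "apply_moves", "data": {
  "series": [
    [-0.7,-0.7,0,0,-1.5,0,0],
    [-1.3,-1.5,-0.1,0,-3,0,0],
    [-1.9,-2.2,-0.2,0,-4.5,0,0],
    [-2.4,-3,-0.3,0,-6,0,0],
    [-3,-3.9,-0.4,0,-7,0,0]
  ]
}}

```text
time: 13.5
position: [0.4816, 0.0637, 0.1969]
tool_rot: [0.999, -0.03, 0.033, -0.005]
ft_force: [1.6, 0.2, -2.9]
grip_width: 0.0113
```

```bash
python3 arc.py .75 .8 .85 .9 .95
```

```text
t 13.5 pos [0.4816 0.0637 0.1969] r 0.24345044301934535 door 0.7402640067392436 w 0.011346914045102402 F [ 1.6  0.2 -2.9] q [-0.11  0.39  1.87  0.02  0.82  1.51]
yaw jaw y -93.4681656852269 tilt 3.784640241179276
0.75 [0.48  0.066 0.197] [-0.15 -0.18 -0.02]
0.8 [0.475 0.077 0.197] [-0.76 -1.24 -0.05]
0.85 [0.47  0.088 0.197] [-1.31 -2.33 -0.07]
0.9 [0.466 0.099 0.197] [-1.8  -3.44 -0.09]
0.95 [0.462 0.111 0.197] [-2.24 -4.58 -0.1 ]
```

Tracking well; orientation now nearly vertical. Continuing.

>>> {"op": "apply_moves", "data": {
  "series": [
    [-0.6,-1,0,0,0,0,0],
    [-1.1,-1.9,0,0,0,0,0],
    [-1.5,-2.8,0,0,0,0,0],
    [-1.9,-3.7,-0.1,0,0,0,0],
    [-2.2,-4.5,-0.1,0,0,0,0]
  ]
}}

```text
time: 13.92
position: [0.4614, 0.1113, 0.1969]
tool_rot: [0.999, -0.03, 0.032, -0.006]
ft_force: [3.0, -0.5, -5.7]
grip_width: 0.0116
```

```bash
python3 arc.py .95 1.0 1.05 1.1 1.15 1.2 1.25
```

```text
t 13.9167 pos [0.4614 0.1113 0.1969] r 0.24418704094466182 door 0.9526740396622397 w 0.011597716532723833 F [ 3.  -0.5 -5.7] q [-0.01  0.37  1.89  0.01  0.81  1.62]
yaw jaw y -93.44598748679073 tilt 3.7481553502794447
0.95 [0.462 0.111 0.197] [ 0.06  0.05 -0.01]
1.0 [0.459 0.123 0.197] [-0.32 -1.11 -0.02]
1.05 [0.456 0.134 0.197] [-0.65 -2.28 -0.02]
1.1 [0.454 0.146 0.197] [-0.91 -3.47 -0.02]
1.15 [0.453 0.159 0.197] [-1.12 -4.68 -0.02]
1.2 [0.452 0.171 0.197] [-1.26 -5.89 -0.01]
1.25 [0.452 0.183 0.197] [-1.35 -7.1  -0.  ]
```

>>> {"op": "apply_moves", "data": {
  "series": [
    [-0.3,-1,0,0,0,0,0],
    [-0.6,-2,0,0,0,0,0],
    [-0.8,-3,0,0,0,0,0],
    [-0.9,-4,0,0,0,0,0],
    [-1.1,-5,0,0,0,0,0]
  ]
}}

```text
time: 14.33
position: [0.4524, 0.1616, 0.1969]
tool_rot: [0.999, -0.03, 0.031, -0.005]
ft_force: [0.6, -0.7, -4.0]
grip_width: 0.0114
```

```bash
python3 arc.py 1.15 1.2 1.25 1.3 1.35 1.4
```

```text
t 14.3333 pos [0.4524 0.1616 0.1969] r 0.2442461755330087 door 1.1624520962947944 w 0.011393619067025618 F [ 0.6 -0.7 -4. ] q [0.11 0.38 1.88 0.   0.82 1.74]
yaw jaw y -93.43679521076739 tilt 3.5475239754756136
1.15 [0.453 0.159 0.197] [ 0.09  0.29 -0.01]
1.2 [0.452 0.171 0.197] [-0.06 -0.92 -0.  ]
1.25 [0.452 0.183 0.197] [-0.14 -2.13  0.01]
1.3 [0.453 0.195 0.197] [-0.17 -3.35  0.02]
1.35 [0.454 0.207 0.197] [-0.13 -4.57  0.04]
1.4 [0.456 0.219 0.197] [-0.03 -5.78  0.06]
```

>>> {"op": "apply_moves", "data": {
  "series": [
    [0,-1,0,0,0,0,0],
    [-0.1,-2,0,0,0,0,0],
    [-0.1,-3,0,0,0,0,0],
    [-0.1,-4,0,0,0,0,0],
    [-0.1,-4.8,0,0,0,0,0]
  ]
}}

```text
time: 14.75
position: [0.4545, 0.2097, 0.197]
tool_rot: [0.999, -0.03, 0.03, -0.005]
ft_force: [-2.2, 0.0, -8.1]
grip_width: 0.0115
```

```bash
python3 arc.py 1.4 1.44 1.48 1.52 1.54
```

```text
t 14.75 pos [0.4545 0.2097 0.197 ] r 0.24348198352216466 door 1.3603203858089579 w 0.01151741513349283 F [-2.2  0.  -8.1] q [ 0.21  0.41  1.83 -0.01  0.84  1.85]
yaw jaw y -93.4321884587775 tilt 3.5463987850793983
1.4 [0.456 0.219 0.197] [ 0.05 -0.97  0.01]
1.44 [0.457 0.229 0.197] [ 0.17 -1.93  0.03]
1.48 [0.46  0.238 0.197] [ 0.33 -2.89  0.05]
1.52 [0.462 0.248 0.197] [ 0.53 -3.85  0.08]
1.54 [0.464 0.253 0.197] [ 0.65 -4.32  0.09]
```

>>> {"op": "apply_moves", "data": {
  "series": [
    [0.1,-0.9,0,0,0,0,0],
    [0.2,-1.8,0,0,0,0,0],
    [0.3,-2.6,0,0,0,0,0],
    [0.4,-3.3,0,0,0,0,0],
    [0.5,-3.8,0,0,0,0,0]
  ]
}}

```text
time: 15.17
position: [0.4625, 0.2469, 0.1973]
tool_rot: [0.999, -0.03, 0.031, -0.005]
ft_force: [-1.4, -0.5, -18.2]
grip_width: 0.0116
```

>>> {"op": "apply_moves", "data": {
  "series": [
    [0,0,0,0,0,0,0],
    [0,0,0,0,0,0,0],
    [0,0,0,0,0,0,0]
  ]
}}

```text
time: 15.42
position: [0.4622, 0.2459, 0.1975]
tool_rot: [0.999, -0.03, 0.031, -0.005]
ft_force: [-1.3, 0.2, -23.5]
grip_width: 0.0116
```

```bash
python3 arc.py 1.54; python3 look.py w8
```

```text
t 15.4167 pos [0.4622 0.2459 0.1975] r 0.24318505068545357 door 1.5124139636741036 w 0.011642272252278497 F [ -1.3   0.2 -23.5] q [ 0.28  0.43  1.77 -0.01  0.87  1.92]
yaw jaw y -93.45103447031299 tilt 3.5793895149369157
1.54 [0.464 0.253 0.197] [ 0.09 -0.67  0.06]
15.4667 [0.4622 0.2458 0.1975] [ 0.28   0.433  1.773 -0.012  0.873  1.919] [0.52208731 0.2395403  0.34349066]
```

View pics/w8.png

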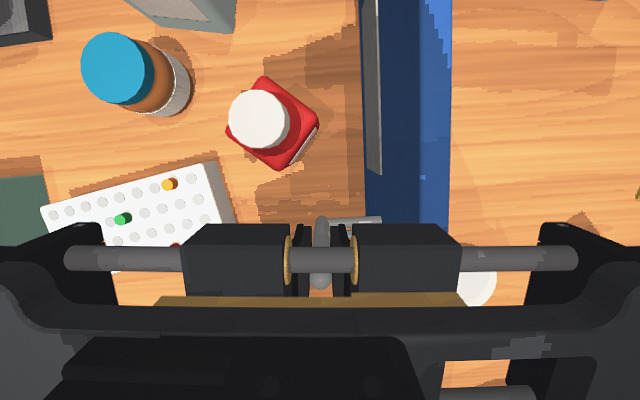

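Door looks square to the cabinet (vertical in the image, aligned with tool x), red bottle untouched. Ease the vertical load, open only part way, rise straight out.

>>> {"op": "apply_moves", "data": {
  "series": [
    [0,0,0.1,0,0,0,0],
    [0,0,0.2,0,0,0,0],
    [0,0,0.2,0,0,0,0.15],
    [0,0,0.2,0,0,0,0.25],
    [0,0,0.2,0,0,0,0.38]
  ]
}}

```text
time: 15.88
position: [0.4674, 0.2471, 0.2001]
tool_rot: [0.999, -0.03, 0.037, -0.007]
ft_force: [-0.6, 0.4, -0.5]
grip_width: 0.0198
```

>>> {"op": "apply_moves", "data": {
  "series": [
    [0,0,0,0,0,0,0.38],
    [0,0,0,0,0,0,0.38],
    [0,0,0,0,0,0,0.38],
    [0,0,0,0,0,0,0.38],
    [0,0,0,0,0,0,0.38]
  ]
}}

```text
time: 16.3
position: [0.4632, 0.2463, 0.1967]
tool_rot: [0.999, -0.03, 0.032, -0.006]
ft_force: [-0.5, -0.8, 0.3]
grip_width: 0.0332
```

>>> {"op": "apply_moves", "data": {
  "series": [
    [0,0,-1,0,0,0,0.38],
    [0,0,-2,0,0,0,0.38],
    [0,0,-4,0,0,0,0.38],
    [0,0,-6,0,0,0,0.38],
    [0,0,-8,0,0,0,0.38]
  ]
}}

```text
time: 16.72
position: [0.4578, 0.2456, 0.2782]
tool_rot: [0.999, -0.03, 0.032, -0.006]
ft_force: [-0.3, -1.1, -0.1]
grip_width: 0.0331
```

>>> {"op": "apply_moves", "data": {
  "series": [
    [0,0,-3,0,0,0,0.38],
    [-1,0,-6,0,0,0,0.38],
    [-3,0,-8,0,0,0,0.38],
    [-5,0,-9,0,0,0,0.38],
    [-5,0,-9,0,0,0,0.38]
  ]
}}

```text
time: 17.13
position: [0.3998, 0.2482, 0.3666]
tool_rot: [0.999, -0.03, 0.034, -0.007]
ft_force: [0.2, 0.4, -0.5]
grip_width: 0.0333
```

```bash
python3 - <<'E'
from h import *
o=robot.get_obs();print(o["time"],o["position"],o["ft_force"])
a=robot.camera("top")[:,:,::-1];b=robot.camera("scene")[:,:,::-1];w=robot.camera("wrist")[:,:,::-1]
cv2.imwrite("pics/f.png",np.hstack([np.vstack([a[50:320,100:500],b[60:360,220:420][:, :].repeat(1,0) if 0 else cv2.resize(b[60:360,200:460],(400,300)) ]),cv2.resize(w,(400,250)) if 0 else np.vstack([cv2.resize(w,(400,250)),np.zeros((320,400,3),np.uint8)])]))
E
```

```text
17.1333 [0.3998088  0.24824648 0.36660325] [ 0.1793881   0.37797378 -0.54779058]
```

Picture limit reached, so the final check is numeric: door angle from the blue mask, bottle from its pixels in the tray.

```bash
python3 - <<'E'
from h import *
P=robot.camera_params("wrist");w=robot.camera("wrist")
hs=cv2.cvtColor(w,cv2.COLOR_RGB2HSV);m=cv2.inRange(hs,(100,120,150),(120,255,255)) # lit top face
c=max(cv2.findContours(m,0,1)[0],key=cv2.contourArea);print("area",cv2.contourArea(c),cv2.boundingRect(c))
X=np.array([plane("wrist",q[0].astype(float),.214,P)[:2] for q in c],np.float32)
vx,vy,x,y=cv2.fitLine(X,cv2.DIST_HUBER,0,.01,.01).ravel()
print("door dir deg from world x",np.degrees(np.arctan(vy/vx)),"at",x,y,"square would be -3.85")
# bottle: whitish blob around the projected cap in the scene camera
for n in("scene","top"):
    I=robot.camera(n);u=proj(n,[.489,-.287,.154]);h=cv2.cvtColor(I,cv2.COLOR_RGB2HSV)
    k=cv2.inRange(h,(0,0,150),(179,60,255));x0,y0=(u-16).astype(int);s=k[y0:y0+32,x0:x0+32]
    ys,xs=np.nonzero(s);print(n,"expected cap",u,"blob n",len(xs),"centroid",xs.mean()+x0 if len(xs) else 0,ys.mean()+y0 if len(ys) else 0, "box",(xs.min()+x0,xs.max()+x0,ys.min()+y0,ys.max()+y0) if len(xs) else 0)
E
```

```text
area 550.0 (364, 0, 15, 62)
door dir deg from world x 6.474849 at 0.5728908 0.18594371 square would be -3.85
scene expected cap [297.07542587 301.12145167] blob n 263 centroid 296.7300380228137 301.99619771863115 box (np.int64(287), np.int64(309), np.int64(291), np.int64(313))
top expected cap [444.89547858 197.47552999] blob n 393 centroid 441.59541984732823 201.9440203562341 box (np.int64(430), np.int64(453), np.int64(190), np.int64(212))
```

```bash
python3 - <<'E'
from h import *
P=robot.camera_params("wrist");w=robot.camera("wrist")
hs=cv2.cvtColor(w,cv2.COLOR_RGB2HSV);m=cv2.inRange(hs,(100,100,40),(125,255,255))
n,l,st,_=cv2.connectedComponentsWithStats(m);i=1+st[1:,4].argmax();print(st[i])
E=[]
for r in range(0,225,3):
    xs=np.nonzero(l[r]==i)[0]
    if len(xs): E.append((xs.max()+.5,r))
print(E[::8])
X=np.array([plane("wrist",q,.214,P)[:2] for q in E],np.float32)
vx,vy,x,y=cv2.fitLine(X,cv2.DIST_HUBER,0,.001,.01).ravel()
print(np.degrees(np.arctan(vy/vx)),x,y,X[0],X[-1])
E
```

```text
[ 350    0   32  182 4510]
[(np.float64(377.5), 0), (np.float64(378.5), 24), (np.float64(378.5), 48), (np.float64(379.5), 72), (np.float64(379.5), 96), (np.float64(379.5), 120), (np.float64(380.5), 144), (np.float64(381.5), 168)]
-0.43708998 0.5131808 0.18200791 [0.5982273  0.18119577] [0.42315355 0.18324175]
```

Door measures about 1.51 rad from the image edge, the same as from the grip position. The bottle's pixels are where they should be.

```bash
python3 -c "
from rig import robot
print(robot.hand_in())"
```

```text
the job is handed in; nothing more can be done
None
```

I set the sample bottle upright in the yellow tray, then opened the cabinet door by its handle to about 1.51 rad, close to square. The job was handed in at about 17 s on the robot's clock.

- **Bottle:** I gripped it by the cap and set it down near the tray's centre. After release, the wrist picture showed it standing upright. At the end, its pixels in the scene view matched the expected position to within a pixel. In the top view they were about 5 px off, which I put down to the mask also catching the bottle's shoulders.
- **Door:** I reached in at about a 39° slant, straightened the tool once it was clear of the pipe, and released with a small opening. Both the last grip position and the door's top edge in the final wrist picture gave about 1.51 rad. An earlier angle check, from a small lit patch of the door, read about 10° off square. I discarded it because the patch was too small to trust.
- **Forces:** The highest wrist force reported was about 32 N, partway through the swing. It read near zero after release.
- **Other objects:** I saw no contact with the tube rack, filter housing, jar, big bottle or red look-alike bottle, and my moves stayed clear of them. I did not re-measure them at the end because the picture limit was reached, so the last checks were numbers only.

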